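# Lock the sieve tray into the finds shaker

## Robot

A 6-joint arm with a two-finger parallel gripper is mounted at the origin on the work surface. World frame = base frame: x ahead of the robot, y to its left, z up, the work surface at z = 0. Lengths are in m, angles in rad, forces in N, time in s.
With the tool pointing down it reaches from about 0.35 to 0.775 m from the base axis. Payload 5.5 kg.
Tool frame: the origin (TCP) lies on the mounting face of the last link; the fingertips stand 173 mm ahead of it and the grasp point (between the pads) lies 155 mm ahead of it; z points along the fingers, y is the direction in which the jaws open and shut (so a half turn about z gives the same grasp; the last joint's range is limited). The gripper opens to 85 mm and grips with 20 to 120 N. Pads are 22 mm wide; open, the fingers measure 114 mm over their backs; the gripper's body (76 mm by 85 mm) begins 54 mm behind the grasp point. The pads swing forward as they close: fully open they stand 13 mm farther back than shut.
Start: joints at [-0.14, 0.313, 0.046, 1.304, 0, 1.431], TCP at [0.575, -0, 0.405] pointing down, gripper open.
Joint ranges: [-2.76, 2.76], [-0.86, 1.69], [-1.03, 1.26], [-2.2, 2.34], [-1.47, 1.5], [-3.14, 3.14]. Speed limits (rad/s): [2.57, 2.57, 3.14, 3.14, 3.14, 3.14].

## Interface

Orientations are given as a unit quaternion [w, x, y, z].
In Python, from workcell import get_state, eyes, env gives the robot as it stands. The module is installed in compiled form; this text tells all that it offers.
- The arm moves only by the tool carry_out, never from a script. Its argument "motion" is a list of rows, each an object of numbers: "jaw": the opening, from -1 (shut) to 1 (fully open); "tx", "ty", "tz": the shift along the tool's x, y, z in cm; "wx", "wy", "wz": the turn, a rotation vector about the tool's x, y, z in degrees. In form: [{"jaw": .., "tx": .., "ty": .., "tz": .., "wx": .., "wy": .., "wz": ..}, ...]. A call has 1 to 20 rows; each row shifts and turns the commanded pose from where the row before left it, along the tool's axes as they then stand; what a row does not reach is not made up. A row lasts 1/8 s, in which the tool goes at most 62.5 mm and 10.7 degrees, less where a joint would pass 70% of its speed; a pose out of reach is approached as far as the arm can. A call with a gripper value outside its range is refused whole. The fingers move at their own pace and stop on an object; "force" is the grip in N (left out, the last holds). Time passes only in rows, so rows that do not move let the fingers close. It gives the time, the measured TCP pose, the force and the opening at its end, in the units of the state.
- get_state(): the state, without advancing time (a new reading comes with each control period).
- eyes.read_camera(name): name is "scene" or "side" or "wrist"; returns the picture (384x512x3 uint8, blue, green, red); there is no depth.
- eyes.calibration(name): a dict with "K" (3x3 intrinsics, pixels), "camera_from_world" (4x4, takes a point from world to camera coordinates). Camera axes: x right, y up, looking along -z (the intrinsics and any distortion apply to the point x, -y, -z); pixel columns grow to the right and rows downward; lengths in m; the calibration is good to about 2 mm. A picture is of the moment at which its call begins: read the wrist's pose just before it. calibration takes no time and is no camera call; for the wrist camera it gives the pose at the moment of the call.
- env.hand_in(): hands the job in, once; it reports no verdict.
The state is a dict: "clock": time; "joint_pos": joint angles; "qvel": joint speeds; "tau": joint torques, N m; "tcp_pos": TCP position; "orientation": TCP orientation; "wrist_force": force on the tool from outside, world axes, zero at the start; "ft_torque": the same for the moment, N m; "finger_gap": finger opening in m.
Only numpy, scipy, OpenCV 4.12 (cv2) and the standard library are available. Lean on these libraries where they do the work, as an engineer would, in place of code of your own. Each camera call takes 0.05 s, during which the arm holds its last target.

## Task

Get the sieve shaker ready to run: with a fingertip push the wooden sieve tray along its guides until it is fully home against the end stop, then push the toggle clamp's lever over and down, past its dead point, until it snaps into lock with the rubber foot pressing on the tray's rim. Only push: do not lift the tray or take the sherds out of it, and leave the tools and vessels around the shaker where they are.

Things in the scene. Friction and masses are not known exactly. Their poses are not given: they have to be found in the camera images.
- shaker: Bench sieve shaker, fixed. Grey bed plate 440 x 360 mm, on it an aluminium carriage, top face 68 mm above the table; motor and switch box on its +x side, below 115 mm. Origin: on the table under the carriage's middle; +y = the way the tray slides home, z up, x across. Guide rails along the tray's sides rise 22 mm above the carriage top
- end_stop (a point): Middle of the end stop's face that the home tray touches, in the shaker's frame x 0, y 150, z 90 mm. Plate 57 mm high above the carriage, 12 mm thick; two 50 mm wide steel lips on it (at x = -75 and +75) reach 12 mm over the tray's far rim, 4 mm above it
- tray: Loose sieve tray, light wooden frame with wire-mesh floor, 240 (x) x 200 (y) x 45 mm high, rims 15 mm wide, 0.6 to 1 kg. Origin: centre of its underside; axes as the shaker's. Slides on the carriage (rim top 113 mm above the table), 1.5 mm side play, friction 2 to 6 N. Starts 15 to 38 mm short of home; home: origin at y = 50 mm in the shaker's frame, outer near face at y = -50
- clamp_base (a point): Foot of the toggle clamp on top of its wooden packer, in the shaker's frame x 0, y -116, z 93 mm. Packer and clamp: 60 mm wide in x, y -188 to -98. Beside it, |x| 35 to 120 mm, the carriage is clear, so the tray's near face can be reached there. Open, the clamp's own arm (18 mm wide) stands up between lever and tray to 205 mm above the table; it comes down as the lever goes over
- lever (a joint): Toggle clamp lever, angle between the lever and its short links, rad: 0 fully open (the start); it stays where it is left. The foot meets the home tray's rim at about 1.35; dead point 2.07; past it the lever snaps by itself to its stop at 2.27 = locked. Push square to the grip near its end: 1 to 2 N at first, rising to about 8 N near 1.7, falling to nothing at the dead point
- lever_tip (a point): Middle of the grip's outer end, on the face to push (facing the tray when open, on top when locked). Grip: black bar 22 wide, 14 thick, 108 mm long; swings in the plane x = 0, to -y and down. Path of this point, shaker frame y, z mm (grip's elevation deg): -187,276 (68 open); -214,268 (56); -232,256 (47); -245,240 (37); -257,218 (26); -265,196 (18); -271,175 (10 dead point); -274,158 (4 locked)
- clamp_foot: Rubber foot, 17 mm across, on a sprung spindle at the end of the clamp's arm. Origin: centre of its sole. With the lever open it is up in the air; locked, it stands at x 0, y -42 mm in the shaker's frame and presses on the middle of the home tray's near rim with about 35 N
- sherd_a: Loose terracotta pottery sherd lying in the tray, about 70 mm, up to 25 mm high; origin at its underside
- sherd_b: Loose dark sherd lying in the tray, about 60 mm, up to 25 mm high; origin at its underside
- sherd_c: Loose pale sherd lying in the tray, about 75 mm, up to 25 mm high; origin at its underside
- brush: Loose hand brush with a wooden handle, 190 mm long, lying on the table near the shaker; leave it. Origin: middle of its length, underside
- trowel: Loose pointing trowel, steel blade and wooden handle, 230 mm long, 40 mm high at most, lying on the table; leave it. Origin: where handle and tang meet, on the table
- jar: Loose glass jar with a white lid, 60 mm across, 85 mm high, standing on the table; leave it. Origin: centre of its underside
- mug: Loose white mug, 76 mm across, 90 mm high, standing on the table; leave it. Origin: centre of its underside
- rim_sherd: Loose large rim sherd, about 120 mm, 40 mm high, lying on the table beside the shaker; leave it. Origin: its underside
Things that resemble listed ones, but are neither listed nor needed, are in the scene too. Leave any blue or yellow look-alike of the sherd_c alone.

How it is judged:
By the outcome, as a careful person would: the job done as asked, in the order asked, and still so for the second after the job is handed in, with the robot touching nothing.
It also fails if it takes over 45 s, if anything falls off the work surface, if the arm or the gripper's body presses on something with over 40 N, if the wrist force passes 120 N, or if a joint passes its speed limit or range.

## Working session

There is one attempt and no reset: what is moved stays moved. The work goes in short steps, Python scripts to look and compute and a tool call to move; the robot and the scene stay as the last step left them, time stands still between calls to the robot, and variables do not carry over. Pictures are saved under pics/ and viewed, and the job is handed in when it is done.

Besides the shell and the picture viewer there is one more tool, called after ">>>" in YAML: its name, and indented under it one key for each argument. carry_out: Moves the arm, as the interface text tells. Its arguments: {"type":"object","properties":{"motion":{"type":"array"},"force":{"type":"number"}},"required":["motion"]}

```bash
mkdir -p pics
python3 - <<'E'
from workcell import get_state, eyes, env
import cv2
s=get_state()
for k,v in s.items(): print(k,v)
for n in ["scene","side","wrist"]:
    im=eyes.read_camera(n); cv2.imwrite(f"pics/{n}0.png",im)
    c=eyes.calibration(n); print(n,c)
E
```

```text
clock 0.0
joint_pos [-1.39620695e-01  3.14029373e-01  4.49992440e-02  1.30358725e+00
  3.24747328e-05  1.43118223e+00]
qvel [ 1.43739932e-04 -8.44154064e-04 -1.75791184e-04  5.03190969e-04
 -4.22431615e-04 -9.81740196e-06]
tau [-2.90074182e-03 -4.80629075e+01  2.98531097e+01  1.95313990e-02
 -3.83516899e-04 -4.27451073e-05]
tcp_pos [5.74817677e-01 8.25267401e-06 4.03800376e-01]
orientation [-7.36946954e-04  7.07108831e-01  7.07104145e-01 -5.35008182e-04]
wrist_force [ 0.26084586  0.06667095 -0.22373661]
ft_torque [ 0.034298    0.00418291 -0.00111314]
finger_gap 0.08517181372145674
scene {'K': array([[392.65990763,   0.        , 252.6044036 ],
       [  0.        , 392.65990763, 184.36987985],
       [  0.        ,   0.        ,   1.        ]]), 'camera_from_world': array([[-0.79024615,  0.61277419, -0.00433743,  0.42193383],
       [-0.45132007, -0.57721451,  0.6805392 ,  0.12966466],
       [ 0.41451323,  0.53975105,  0.73269884, -1.30632428],
       [ 0.        ,  0.        ,  0.        ,  1.        ]])}
side {'K': array([[458.70552158,   0.        , 258.03104782],
       [  0.    
[... 184 characters left out ...]
64989, -0.69657999,  0.70453916, -0.18635868],
       [-0.14296775,  0.68990701,  0.70963973, -1.38212202],
       [ 0.        ,  0.        ,  0.        ,  1.        ]])}
wrist {'K': array([[310.74145644,   0.        , 261.04180877],
       [  0.        , 310.74145644, 198.22182805],
       [  0.        ,   0.        ,   1.        ]]), 'camera_from_world': array([[ 9.99997857e-01, -1.10149480e-04, -2.06739995e-03,
        -5.74659654e-01],
       [-4.28408737e-04,  9.65961302e-01, -2.58686257e-01,
         3.30236954e-02],
       [ 2.02552250e-03,  2.58686589e-01,  9.65959185e-01,
        -3.79097883e-01],
       [ 0.00000000e+00,  0.00000000e+00,  0.00000000e+00,
         1.00000000e+00]])}
```

View pics/scene0.png

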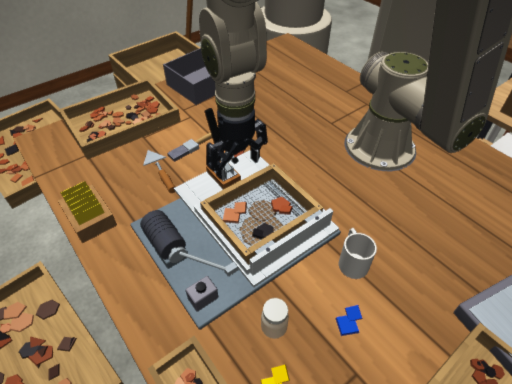

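View pics/side0.png

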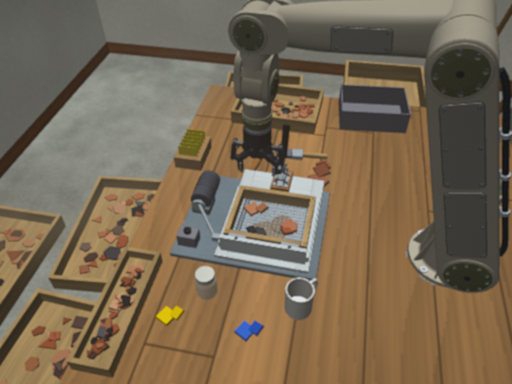

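View pics/wrist0.png

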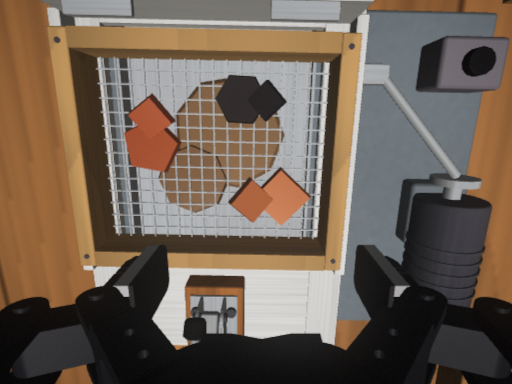

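```bash
cat > h.py <<'E'
import numpy as np
from workcell import get_state, eyes, env
import cv2
def ray(c,uv):
    K=c["K"];T=c["camera_from_world"];R=T[:3,:3];t=T[:3,3]
    d=np.array([(uv[0]-K[0,2])/K[0,0],-(uv[1]-K[1,2])/K[1,1],-1.]);return -R.T@t,R.T@d
def atz(c,uv,z):
    o,d=ray(c,uv);return o+d*(z-o[2])/d[2]
def proj(c,p):
    T=c["camera_from_world"];q=T[:3,:3]@np.asarray(p)+T[:3,3];K=c["K"]
    return np.array([K[0,2]+K[0,0]*q[0]/-q[2],K[1,2]+K[1,1]*-q[1]/-q[2]])
E
python3 - <<'E'
from h import *
c=eyes.calibration("wrist")
P=[atz(c,p,.113) for p in [(52,27),(361,33),(343,270),(80,268)]]
for p in P:print(p.round(4))
for i in range(4):print(np.linalg.norm(P[i]-P[(i+1)%4]))
im=cv2.imread("pics/wrist0.png")
cv2.imwrite("pics/w_top.png",cv2.resize(im[0:150,20:400],None,fx=2.1,fy=2.1,interpolation=cv2.INTER_CUBIC))
cv2.imwrite("pics/w_bot.png",cv2.resize(im[230:384,60:380],None,fx=2.5,fy=2.5,interpolation=cv2.INTER_CUBIC))
im=cv2.imread("pics/scene0.png")
cv2.imwrite("pics/s_c.png",cv2.resize(im[110:330,120:350],None,fx=2.7,fy=2.7,interpolation=cv2.INTER_CUBIC))
im=cv2.imread("pics/side0.png")
cv2.imwrite("pics/d_c.png",cv2.resize(im[120:280,160:340],None,fx=3.7,fy=3.7,interpolation=cv2.INTER_CUBIC))
E
```

```text
[0.4166 0.1305 0.113 ]
[0.6508 0.1262 0.113 ]
[ 0.6507 -0.0723  0.113 ]
[ 0.4075 -0.0705  0.113 ]
0.23426236718207674
0.19859769336186608
0.2432184963333295
0.20125987278059512
```

View pics/w_top.png

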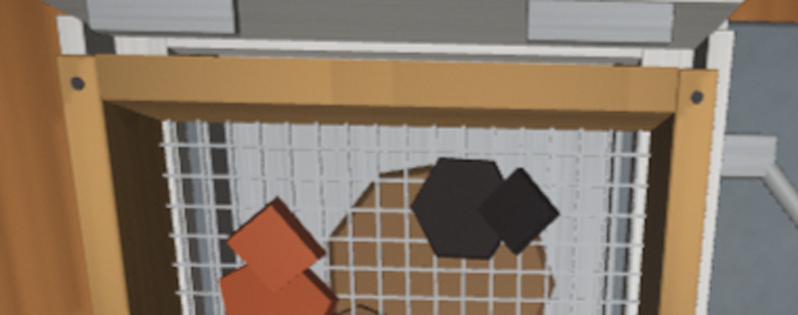

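View pics/w_bot.png

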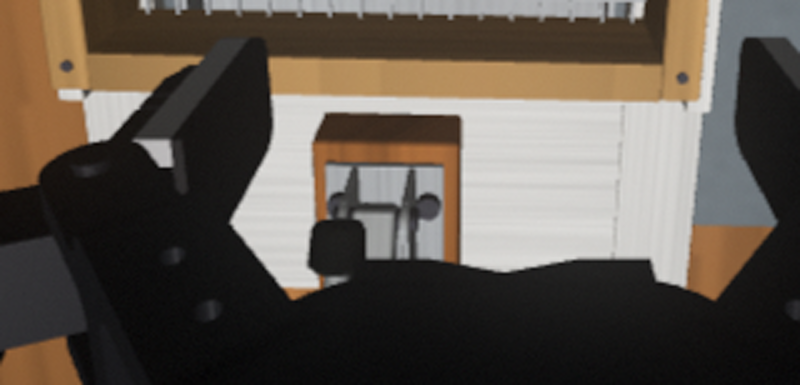

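View pics/s_c.png

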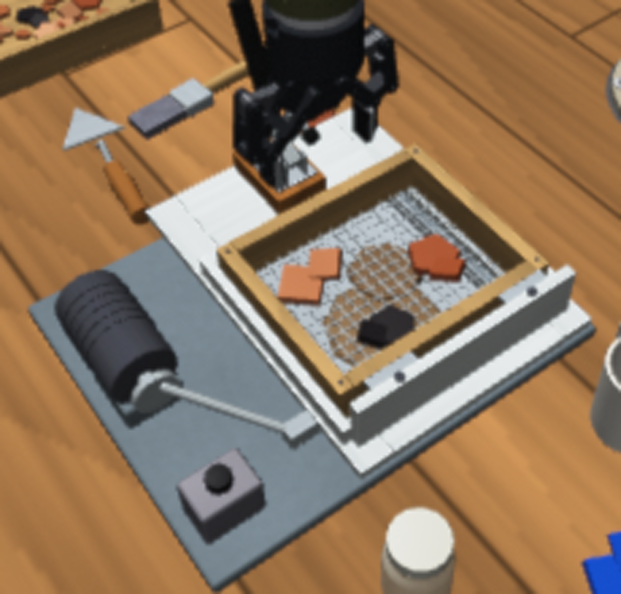

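View pics/d_c.png

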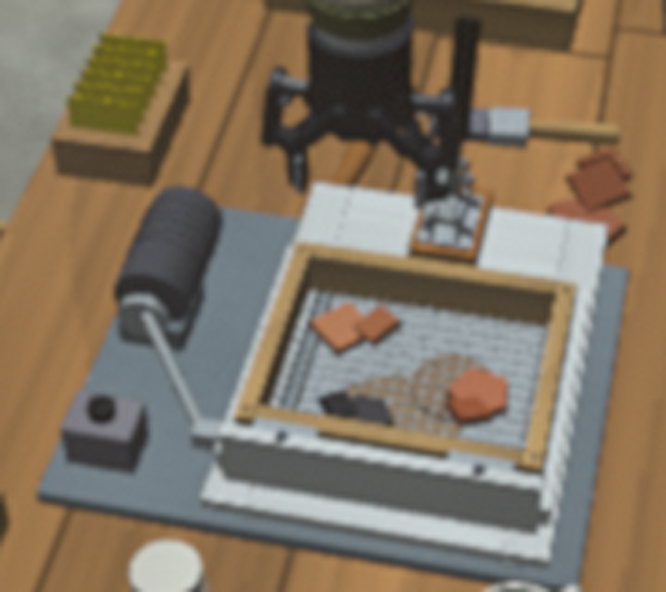

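```bash
cat > fit.py <<'E'
from h import *
from scipy.optimize import least_squares
C={n:eyes.calibration(n) for n in ["scene","side"]}
C["wrist"]={'K':C['scene']['K']*0,'camera_from_world':0}
C["wrist"]=eyes.calibration("wrist")
tr={'scene':{(1,1):(342,390),(-1,1):(547,262),(1,-1):(220,250),(-1,-1):(415,150)},
'side':{(1,-1):(300,247),(-1,-1):(573,285),(-1,1):(540,465),(1,1):(238,412)},
'wrist':{(-1,1):(48.6,27.1),(1,1):(361.9,33.3),(-1,-1):(80.8,266.8),(1,-1):(339.2,270.4)}}
sc={'scene':(2.7,120,110),'side':(3.7,160,120),'wrist':(1,0,0)}
pts=[]
for n,d in tr.items():
    k,a,b=sc[n]
    for (sx,sy),(u,v) in d.items(): pts.append((n,np.array([sx*.12,.05+sy*.1,.113]),1,(u/k+a,v/k+b)))
def add(n,p,u,v,k,a,b): pts.append((n,np.array(p)/1000,0,(u/k+a,v/k+b)))
add('wrist',(-30,-98,93),315,138,2.5,60,230)
add('wrist',(30,-98,93),460,142,2.5,60,230)
for x,u,v in [(-100,88,27),(-50,235,32),(50,528,38),(100,672,42)]: add('wrist',(x,138,118.5),u,v,2.1,20,0)
add('scene',(30,-98,93),278,203,2.7,120,110)
add('side',(30,-98,93),413,246,3.7,160,120)
def res(q,full=False):
    x,y,a,s=q;R=np.array([[np.cos(a),-np.sin(a),0],[np.sin(a),np.cos(a),0],[0,0,1]])
    r=[]
    for n,p,t,uv in pts:
        p=p.copy(); 
        if t:p[1]-=s
        r.append(proj(C[n],R@p+[x,y,0])-uv)
    return np.array(r) if full else np.ravel(r)
f=least_squares(res,[.53,.0,0,.02],loss='soft_l1')
print(f.x.round(4),np.degrees(f.x[2]))
for p,r in zip(pts,res(f.x,True)):print(p[0],p[1],r.round(1))
E
python3 fit.py
```

```text
[ 0.5293 -0.0021 -0.019   0.0194] -1.091142320299161
scene [0.12  0.15  0.113] [-1.3  1.1]
scene [-0.12   0.15   0.113] [ 0.4 -0.8]
scene [ 0.12  -0.05   0.113] [-2.5 -1.2]
scene [-0.12  -0.05   0.113] [-0.7 -3.6]
side [ 0.12  -0.05   0.113] [-1.9 -2. ]
side [-0.12  -0.05   0.113] [ 0.2 -0.9]
side [-0.12   0.15   0.113] [-0.3  0.7]
side [0.12  0.15  0.113] [-2.2  1. ]
wrist [-0.12   0.15   0.113] [-3.  -0.4]
wrist [0.12  0.15  0.113] [ 0.3 -0.2]
wrist [-0.12  -0.05   0.113] [-0.5 -0.1]
wrist [ 0.12  -0.05   0.113] [0.7 1. ]
wrist [-0.03  -0.098  0.093] [-1.6 -0.5]
wrist [ 0.03  -0.098  0.093] [-0.2 -1. ]
wrist [-0.1     0.138   0.1185] [4.3 1.1]
wrist [-0.05    0.138   0.1185] [2.5 0.1]
wrist [0.05   0.138  0.1185] [-0.9  0. ]
wrist [0.1    0.138  0.1185] [-1.6 -0.5]
scene [ 0.03  -0.098  0.093] [-0.2 -0.6]
side [ 0.03  -0.098  0.093] [-2.7  0.8]
```

>>> carry_out:
  motion:
    - {"jaw": -1, "ty": 1.5}
    - {"jaw": -1, "ty": 1.4}
    - {"jaw": -1, "tx": -3.5}
    - {"jaw": -1, "tx": -3.5}
    - {"jaw": -1, "tx": -3.5}
    - {"jaw": -1, "tz": 4}
    - {"jaw": -1, "tz": 4}
    - {"jaw": -1}

```text
invalid input at $.motion[0]: expected keys jaw, tx, ty, tz, wx, wy, wz
```

```bash
cat > snap.py <<'E'
import sys
from h import *
t=sys.argv[1]
for n in sys.argv[2:]:
    im=eyes.read_camera(n)
    if n=='scene': im=cv2.resize(im[110:330,120:390],None,fx=2.7,fy=2.7,interpolation=cv2.INTER_CUBIC)
    if n=='side': im=cv2.resize(im[100:280,160:350],None,fx=3.3,fy=3.3,interpolation=cv2.INTER_CUBIC)
    cv2.imwrite(f"pics/{n}_{t}.png",im)
s=get_state();print(s["clock"],s["tcp_pos"].round(4),s["orientation"].round(4),s["wrist_force"].round(2),s["finger_gap"])
E
python3 snap.py 1 wrist side
```

```text
0.25 [0.5749 0.     0.4043] [-3.000e-04  7.071e-01  7.071e-01 -3.000e-04] [-0.2  -0.05  0.29] 0.08527154923808493
```

View pics/wrist_1.png

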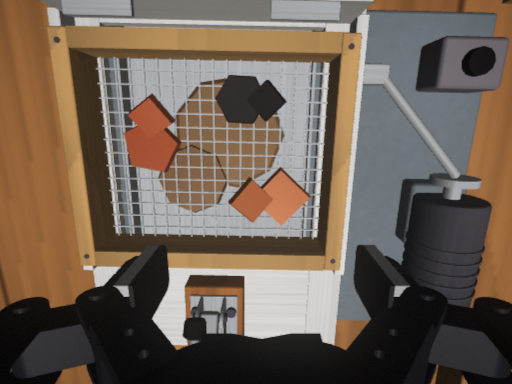

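View pics/side_1.png

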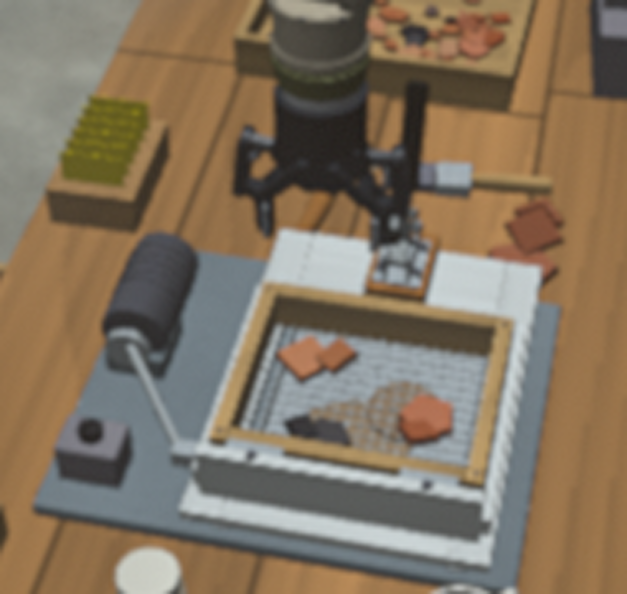

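>>> carry_out:
  motion:
    - {"jaw": -1, "tx": 0, "ty": 1.5, "tz": 0, "wx": 0, "wy": 0, "wz": 0}
    - {"jaw": -1, "tx": 0, "ty": 1.4, "tz": 0, "wx": 0, "wy": 0, "wz": 0}
    - {"jaw": -1, "tx": -3.5, "ty": 0, "tz": 0, "wx": 0, "wy": 0, "wz": 0}
    - {"jaw": -1, "tx": -3.5, "ty": 0, "tz": 0, "wx": 0, "wy": 0, "wz": 0}
    - {"jaw": -1, "tx": -3.5, "ty": 0, "tz": 0, "wx": 0, "wy": 0, "wz": 0}
    - {"jaw": -1, "tx": 0, "ty": 0, "tz": 4, "wx": 0, "wy": 0, "wz": 0}
    - {"jaw": -1, "tx": 0, "ty": 0, "tz": 4, "wx": 0, "wy": 0, "wz": 0}
    - {"jaw": -1, "tx": 0, "ty": 0, "tz": 0, "wx": 0, "wy": 0, "wz": 0}

```text
clock: 1.25
tcp_pos: [0.6025, -0.1048, 0.3213]
orientation: [-0.003, 0.707, 0.707, -0.002]
wrist_force: [-0.3, -0.1, -0.3]
finger_gap: -0.0001
```

```bash
python3 snap.py 1b wrist side scene
python3 - <<'E'
from h import *
c=eyes.calibration("side")
for p in [(.5257,-.189,.276),(.5257,-.152,.18)]:
    print((proj(c,p)-[160,100])*3.3)
E
```

```text
1.4 [ 0.6046 -0.1051  0.3265] [1.000e-03 7.070e-01 7.072e-01 5.000e-04] [-0.12 -0.04 -0.05] 0.0003451512898634556
[412.9748137   84.25780944]
[403.23418018 189.64922649]
```

View pics/wrist_1b.png

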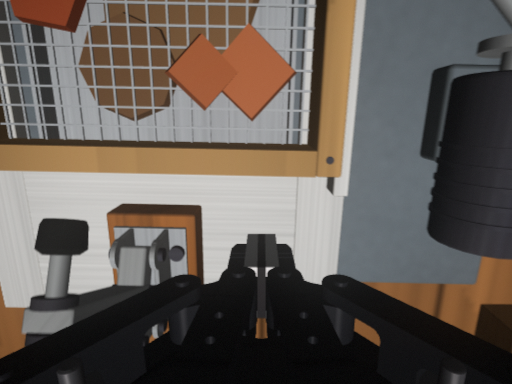

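View pics/side_1b.png

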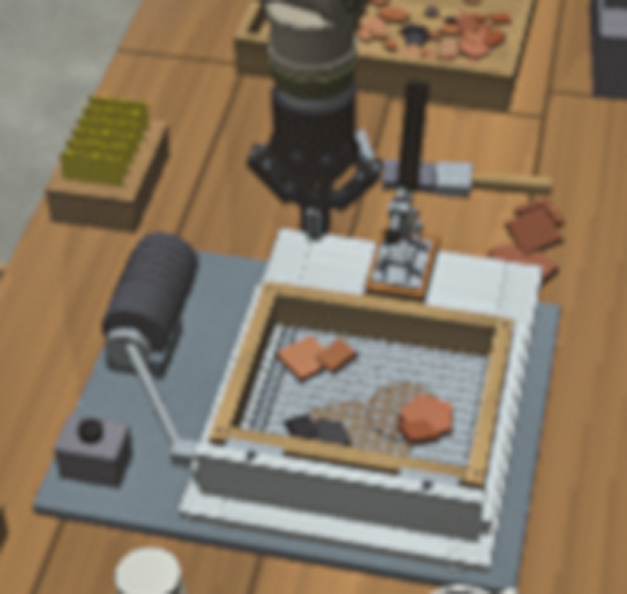

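View pics/scene_1b.png

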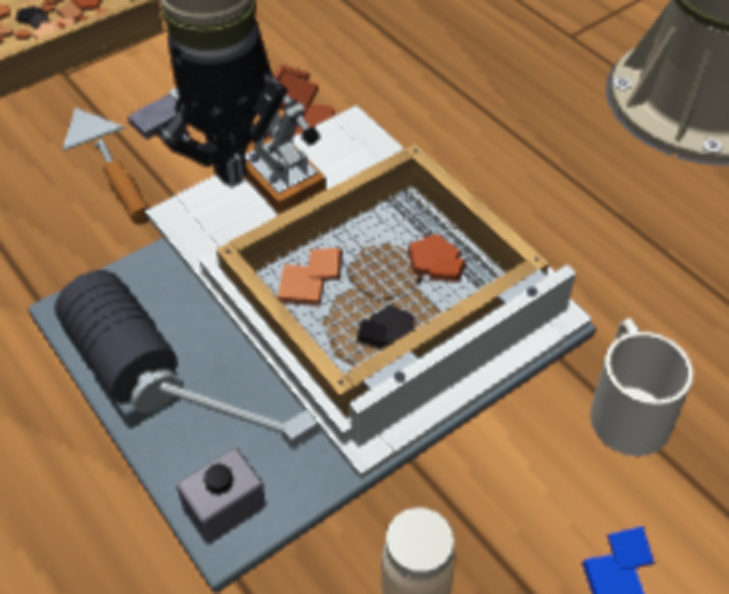

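>>> carry_out:
  motion:
    - {"jaw": -1, "tx": 0, "ty": 0, "tz": 3, "wx": 0, "wy": 0, "wz": 0}
    - {"jaw": -1, "tx": 0, "ty": 0, "tz": 3, "wx": 0, "wy": 0, "wz": 0}
    - {"jaw": -1, "tx": 0, "ty": 0, "tz": 0, "wx": 0, "wy": 0, "wz": 0}
    - {"jaw": -1, "tx": 0.8, "ty": 0, "tz": 0, "wx": 0, "wy": 0, "wz": 0}
    - {"jaw": -1, "tx": 0.8, "ty": 0, "tz": 0, "wx": 0, "wy": 0, "wz": 0}
    - {"jaw": -1, "tx": 0.5, "ty": 0, "tz": 0, "wx": 0, "wy": 0, "wz": 0}
    - {"jaw": -1, "tx": 0.3, "ty": 0, "tz": 0, "wx": 0, "wy": 0, "wz": 0}
    - {"jaw": -1, "tx": 0.3, "ty": 0, "tz": 0, "wx": 0, "wy": 0, "wz": 0}

```text
clock: 2.4
tcp_pos: [0.6047, -0.0785, 0.2656]
orientation: [0.002, 0.707, 0.707, 0.0]
wrist_force: [1.5, -4.6, 2.3]
finger_gap: 0.0001
```

```bash
python3 snap.py 2 wrist side
```

```text
2.5 [ 0.6044 -0.0782  0.2652] [8.000e-04 7.072e-01 7.070e-01 2.000e-04] [ 1.02 -3.85  1.46] -0.0001914049182025871
```

View pics/wrist_2.png

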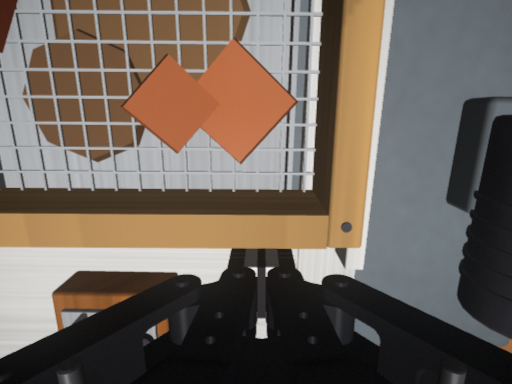

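View pics/side_2.png

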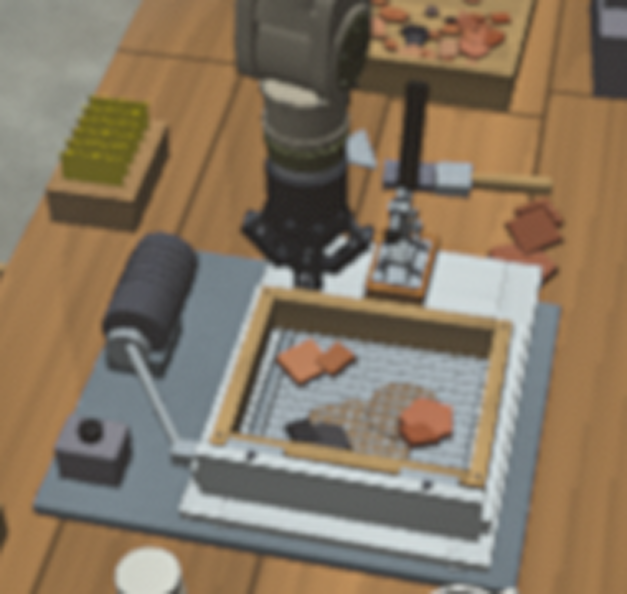

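>>> carry_out:
  motion:
    - {"jaw": -1, "tx": 0.3, "ty": 0, "tz": 0, "wx": 0, "wy": 0, "wz": 0}
    - {"jaw": -1, "tx": 0.3, "ty": 0, "tz": 0, "wx": 0, "wy": 0, "wz": 0}
    - {"jaw": -1, "tx": 0.3, "ty": 0, "tz": 0, "wx": 0, "wy": 0, "wz": 0}

```text
clock: 2.88
tcp_pos: [0.6044, -0.0694, 0.2649]
orientation: [0.001, 0.707, 0.707, 0.0]
wrist_force: [2.3, -4.5, 1.0]
finger_gap: 0.0004
```

>>> carry_out:
  motion:
    - {"jaw": -1, "tx": 0.2, "ty": 0, "tz": 0, "wx": 0, "wy": 0, "wz": 0}

```text
clock: 3.0
tcp_pos: [0.6043, -0.0673, 0.2648]
orientation: [0.0, 0.707, 0.707, 0.0]
wrist_force: [2.1, -4.4, 1.4]
finger_gap: 0.0
```

>>> carry_out:
  motion:
    - {"jaw": -1, "tx": 0.2, "ty": 0, "tz": 0, "wx": 0, "wy": 0, "wz": 0}

```text
clock: 3.12
tcp_pos: [0.6043, -0.0664, 0.2648]
orientation: [0.002, 0.708, 0.707, -0.001]
wrist_force: [1.1, -13.6, 0.5]
finger_gap: -0.0
```

>>> carry_out:
  motion:
    - {"jaw": -1, "tx": 0.1, "ty": 0, "tz": 0, "wx": 0, "wy": 0, "wz": 0}
    - {"jaw": -1, "tx": 0, "ty": 0, "tz": 0, "wx": 0, "wy": 0, "wz": 0}

```text
clock: 3.38
tcp_pos: [0.6042, -0.0662, 0.2648]
orientation: [0.002, 0.708, 0.706, -0.002]
wrist_force: [0.7, -12.9, 0.8]
finger_gap: -0.0003
```

```bash
python3 snap.py 3 side scene
```

```text
3.475 [ 0.6042 -0.0662  0.2649] [ 0.002   0.7079  0.7063 -0.0019] [  1.14 -12.9    0.14] 0.00010606646510512359
```

View pics/scene_3.png

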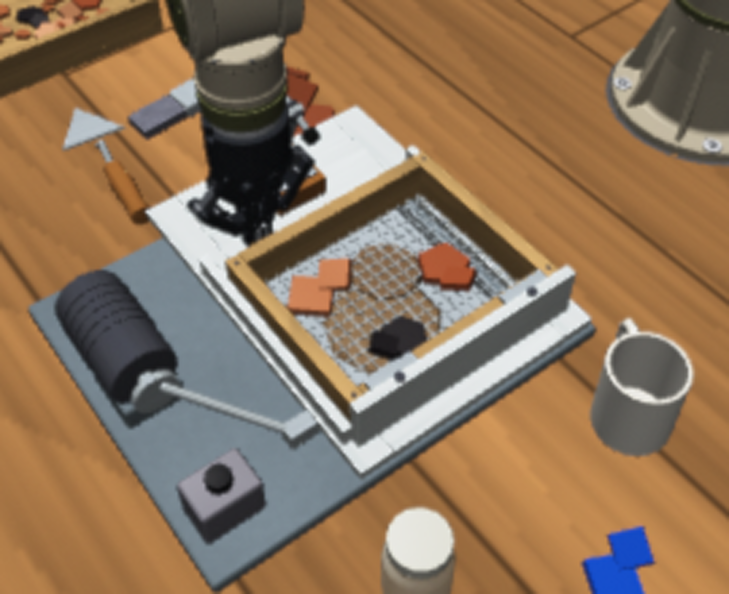

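>>> carry_out:
  motion:
    - {"jaw": -1, "tx": -1.5, "ty": 0, "tz": 0, "wx": 0, "wy": 0, "wz": 0}
    - {"jaw": -1, "tx": -1.5, "ty": 0, "tz": 0, "wx": 0, "wy": 0, "wz": 0}
    - {"jaw": -1, "tx": 0, "ty": 0, "tz": -4.5, "wx": 0, "wy": 0, "wz": 0}
    - {"jaw": -1, "tx": 0, "ty": 0, "tz": -5, "wx": 0, "wy": 0, "wz": 0}
    - {"jaw": -1, "tx": 0, "ty": 0, "tz": -5, "wx": 0, "wy": 0, "wz": 0}
    - {"jaw": -1, "tx": 0, "ty": 0, "tz": -2.5, "wx": 0, "wy": 0, "wz": 0}
    - {"jaw": -1, "tx": 0, "ty": -4, "tz": 0, "wx": 0, "wy": 0, "wz": 0}
    - {"jaw": -1, "tx": 0, "ty": -4, "tz": 0, "wx": 0, "wy": 0, "wz": 0}
    - {"jaw": -1, "tx": 0, "ty": -4, "tz": 0, "wx": 0, "wy": 0, "wz": 0}
    - {"jaw": -1, "tx": 0, "ty": -3, "tz": 0, "wx": 0, "wy": 0, "wz": 0}
    - {"jaw": -1, "tx": 0, "ty": 0, "tz": 0, "wx": 0, "wy": 0, "wz": 0}

```text
clock: 4.85
tcp_pos: [0.4521, -0.0938, 0.4348]
orientation: [-0.001, 0.707, 0.707, 0.0]
wrist_force: [0.5, 0.2, 1.3]
finger_gap: 0.0001
```

```bash
python3 snap.py 4 wrist side scene
```

```text
5.0 [ 0.4545 -0.0942  0.4347] [1.000e-04 7.072e-01 7.071e-01 3.000e-04] [-0.19  0.06 -0.39] 5.761166845080499e-05
```

View pics/wrist_4.png

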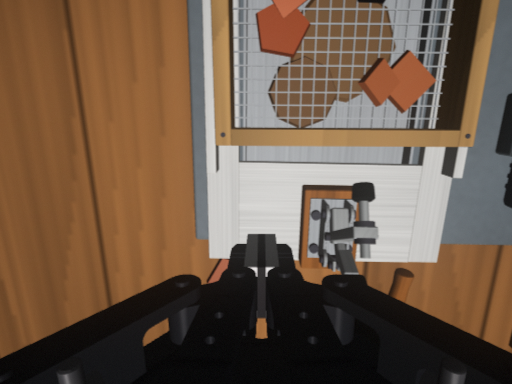

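View pics/side_4.png

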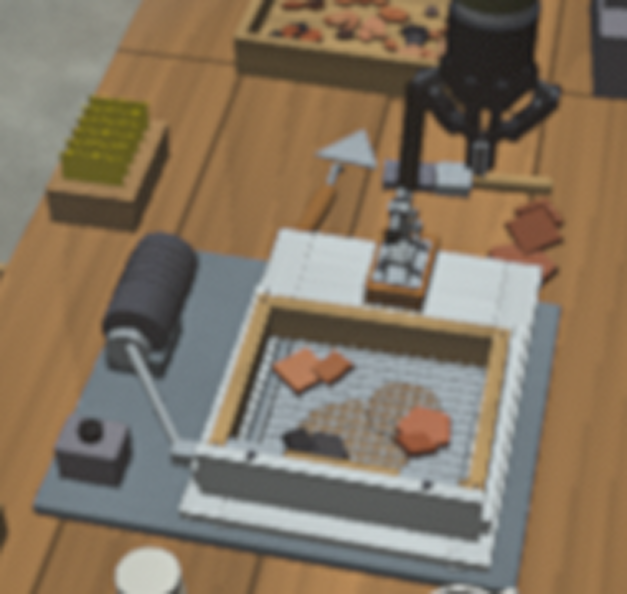

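View pics/scene_4.png

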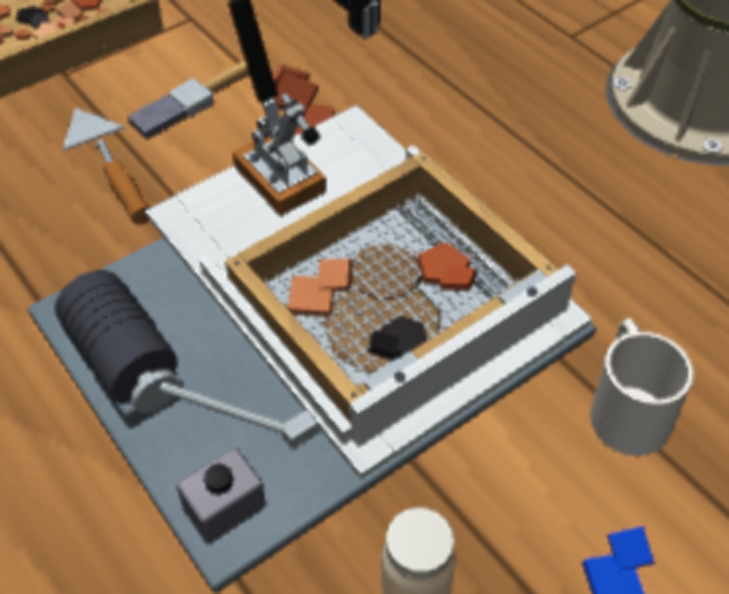

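>>> carry_out:
  motion:
    - {"jaw": -1, "tx": 0, "ty": 0, "tz": 4, "wx": 0, "wy": 0, "wz": 0}
    - {"jaw": -1, "tx": 0, "ty": 0, "tz": 5, "wx": 0, "wy": 0, "wz": 0}
    - {"jaw": -1, "tx": 0, "ty": 0, "tz": 5, "wx": 0, "wy": 0, "wz": 0}
    - {"jaw": -1, "tx": 0, "ty": 0, "tz": 3, "wx": 0, "wy": 0, "wz": 0}
    - {"jaw": -1, "tx": 0.8, "ty": 0, "tz": 0, "wx": 0, "wy": 0, "wz": 0}
    - {"jaw": -1, "tx": 0.8, "ty": 0, "tz": 0, "wx": 0, "wy": 0, "wz": 0}
    - {"jaw": -1, "tx": 0.6, "ty": 0, "tz": 0, "wx": 0, "wy": 0, "wz": 0}
    - {"jaw": -1, "tx": 0.3, "ty": 0, "tz": 0, "wx": 0, "wy": 0, "wz": 0}

```text
clock: 6.0
tcp_pos: [0.4546, -0.0685, 0.2659]
orientation: [0.001, 0.707, 0.707, 0.001]
wrist_force: [0.0, -0.5, 0.7]
finger_gap: 0.0004
```

>>> carry_out:
  motion:
    - {"jaw": -1, "tx": 0.2, "ty": 0, "tz": 0, "wx": 0, "wy": 0, "wz": 0}

```text
clock: 6.12
tcp_pos: [0.4543, -0.0668, 0.2654]
orientation: [0.001, 0.707, 0.707, 0.0]
wrist_force: [0.7, 0.2, -0.6]
finger_gap: -0.0001
```

>>> carry_out:
  motion:
    - {"jaw": -1, "tx": 0.2, "ty": 0, "tz": 0, "wx": 0, "wy": 0, "wz": 0}

```text
clock: 6.25
tcp_pos: [0.4542, -0.0655, 0.2653]
orientation: [0.001, 0.707, 0.707, -0.001]
wrist_force: [-1.8, -4.5, 2.0]
finger_gap: -0.0002
```

>>> carry_out:
  motion:
    - {"jaw": -1, "tx": 0.15, "ty": 0, "tz": 0, "wx": 0, "wy": 0, "wz": 0}

```text
clock: 6.38
tcp_pos: [0.454, -0.0641, 0.2651]
orientation: [0.001, 0.707, 0.707, -0.001]
wrist_force: [-1.8, -5.8, 2.1]
finger_gap: 0.0002
```

>>> carry_out:
  motion:
    - {"jaw": -1, "tx": 0.15, "ty": 0, "tz": 0, "wx": 0, "wy": 0, "wz": 0}
    - {"jaw": -1, "tx": 0, "ty": 0, "tz": 0, "wx": 0, "wy": 0, "wz": 0}

```text
clock: 6.62
tcp_pos: [0.454, -0.063, 0.265]
orientation: [0.001, 0.708, 0.707, -0.001]
wrist_force: [-0.9, -6.9, 1.9]
finger_gap: 0.0
```

>>> carry_out:
  motion:
    - {"jaw": -1, "tx": 0.1, "ty": 0, "tz": 0, "wx": 0, "wy": 0, "wz": 0}
    - {"jaw": -1, "tx": 0, "ty": 0, "tz": 0, "wx": 0, "wy": 0, "wz": 0}

```text
clock: 6.88
tcp_pos: [0.454, -0.0626, 0.265]
orientation: [0.002, 0.708, 0.706, -0.002]
wrist_force: [-2.2, -9.7, 1.7]
finger_gap: -0.0003
```

>>> carry_out:
  motion:
    - {"jaw": -1, "tx": 0.1, "ty": 0, "tz": 0, "wx": 0, "wy": 0, "wz": 0}
    - {"jaw": -1, "tx": 0, "ty": 0, "tz": 0, "wx": 0, "wy": 0, "wz": 0}

```text
clock: 7.12
tcp_pos: [0.4541, -0.0622, 0.265]
orientation: [0.002, 0.708, 0.706, -0.003]
wrist_force: [-2.9, -13.9, 1.6]
finger_gap: -0.0004
```

>>> carry_out:
  motion:
    - {"jaw": -1, "tx": -1.5, "ty": 0, "tz": 0, "wx": 0, "wy": 0, "wz": 0}
    - {"jaw": -1, "tx": -1.5, "ty": 0, "tz": 0, "wx": 0, "wy": 0, "wz": 0}
    - {"jaw": -1, "tx": 0, "ty": 0, "tz": -5, "wx": 0, "wy": 0, "wz": 0}
    - {"jaw": -1, "tx": 0, "ty": 0, "tz": -5, "wx": 0, "wy": 0, "wz": 0}
    - {"jaw": -1, "tx": 0, "ty": 0, "tz": -5, "wx": 0, "wy": 0, "wz": 0}
    - {"jaw": -1, "tx": 2, "ty": 1, "tz": -2, "wx": 0, "wy": 0, "wz": 0}
    - {"jaw": -1, "tx": 4, "ty": 3.5, "tz": 0, "wx": 0, "wy": 0, "wz": 0}
    - {"jaw": -1, "tx": 4, "ty": 3, "tz": 0, "wx": 0, "wy": 0, "wz": 0}
    - {"jaw": -1, "tx": 0, "ty": 0, "tz": 0, "wx": 0, "wy": 0, "wz": 0}
    - {"jaw": -1, "tx": 0, "ty": 0, "tz": 0, "wx": 0, "wy": 0, "wz": 0}

```text
clock: 8.38
tcp_pos: [0.5289, 0.0097, 0.4342]
orientation: [-0.001, 0.707, 0.707, -0.0]
wrist_force: [-0.2, 0.6, -0.1]
finger_gap: -0.0002
```

```bash
python3 - <<'E'
from h import *
c=eyes.calibration("wrist");im=eyes.read_camera("wrist");cv2.imwrite("pics/wrist_5.png",im)
np.savez("c5.npz",K=c["K"],T=c["camera_from_world"])
r=cv2.resize(im,(800,600),interpolation=cv2.INTER_CUBIC);cv2.imwrite("pics/wrist_5b.png",r)
cv2.imwrite("pics/wrist_5c.png",cv2.resize(im[0:140,90:390],None,fx=2.6,fy=3,interpolation=cv2.INTER_CUBIC))
E
python3 snap.py 5 scene
```

```text
8.475 [0.5285 0.0091 0.4346] [-2.000e-04  7.075e-01  7.067e-01 -2.000e-04] [ 0.09 -0.71  0.02] -0.00033243509988921854
```

View pics/wrist_5b.png

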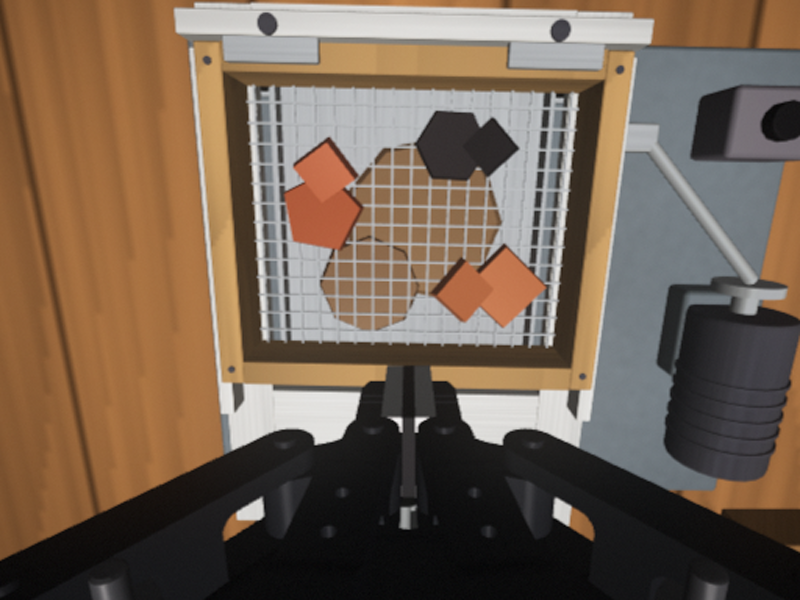

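View pics/wrist_5c.png

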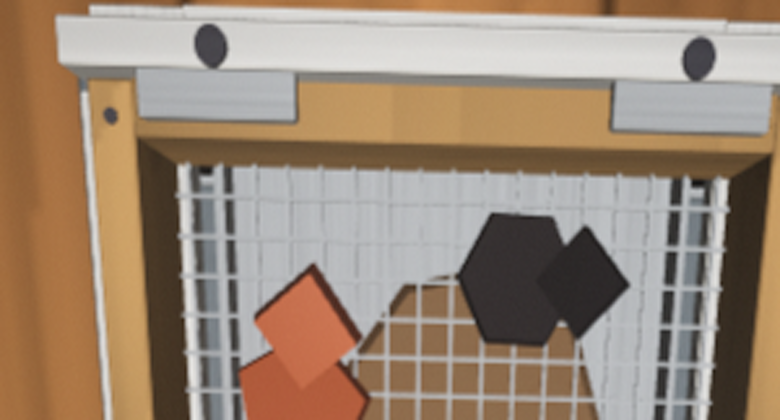

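View pics/scene_5.png

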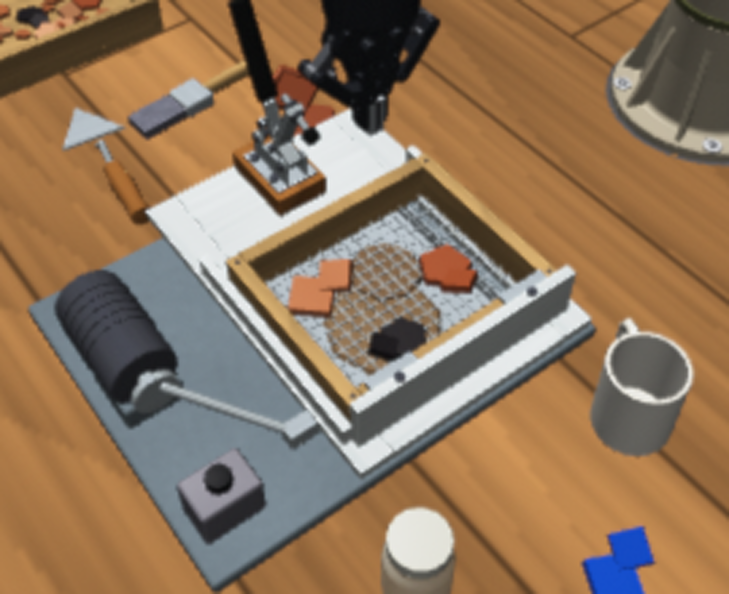

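Run:
```python
from h import *
d=np.load("c5.npz");c={"K":d["K"],"camera_from_world":d["T"]}
def L(a,b,z,n):
    A,B=[atz(c,np.array(p)/1.5625,z) for p in(a,b)];D=B-A
    print(n,A.round(4),B.round(4),"yaw",(np.arctan2(D[1],D[0])).round(4),np.linalg.norm(D).round(4))
L((222,383),(592,390),.113,"tray near")
L((232,369),(583,376.5),.113,"tray near screws")
L((207,60),(620,70),.113,"far screws")
L((267,23.5),(561,30.5),.125,"plate screws")
L((318.5,63.5),(509.5,67.5),.119,"lip inner corners, expect 0.100, y138")
L((224,61),(603,69.5),.119,"lip outer corners")
```

```text
tray near [ 0.4087 -0.0512  0.113 ] [ 0.6483 -0.0559  0.113 ] yaw -0.0194 0.2396
tray near screws [ 0.4161 -0.0415  0.113 ] [ 0.6416 -0.0465  0.113 ] yaw -0.0219 0.2255
far screws [0.4193 0.1388 0.113 ] [0.6449 0.1338 0.113 ] yaw -0.0223 0.2257
plate screws [0.4565 0.1532 0.125 ] [0.6077 0.15   0.125 ] yaw -0.0217 0.1512
lip inner corners, expect 0.100, y138 [0.4811 0.1358 0.119 ] [0.5833 0.1338 0.119 ] yaw -0.0193 0.1022
lip outer corners [0.4306 0.137  0.119 ] [0.6334 0.1328 0.119 ] yaw -0.0207 0.2028
```

>>> carry_out:
  motion:
    - {"jaw": -1, "tx": 0, "ty": 0.1, "tz": -0.5, "wx": 0, "wy": 0, "wz": 1.25}
    - {"jaw": -1, "tx": -4, "ty": 0, "tz": 0, "wx": 0, "wy": 0, "wz": 0}
    - {"jaw": -1, "tx": -5, "ty": 0, "tz": 0, "wx": 0, "wy": 0, "wz": 0}
    - {"jaw": -1, "tx": -5, "ty": 0, "tz": 0, "wx": 0, "wy": 0, "wz": 0}
    - {"jaw": -1, "tx": -3, "ty": 0, "tz": 0, "wx": 0, "wy": 0, "wz": 0}
    - {"jaw": -1, "tx": 0, "ty": 0, "tz": 0.5, "wx": 0, "wy": 0, "wz": 0}
    - {"jaw": -1, "tx": 0, "ty": 0, "tz": 0, "wx": 0, "wy": 0, "wz": 0}

```text
clock: 9.35
tcp_pos: [0.5258, -0.16, 0.4345]
orientation: [-0.0, 0.715, 0.699, 0.0]
wrist_force: [0.3, 0.4, 0.4]
finger_gap: -0.0
```

```bash
python3 snap.py 6 wrist side scene
```

```text
9.5 [ 0.5262 -0.1591  0.435 ] [0.000e+00 7.144e-01 6.997e-01 1.000e-04] [-0.01  0.13 -0.2 ] 0.00013914228837416095
```

View pics/side_6.png

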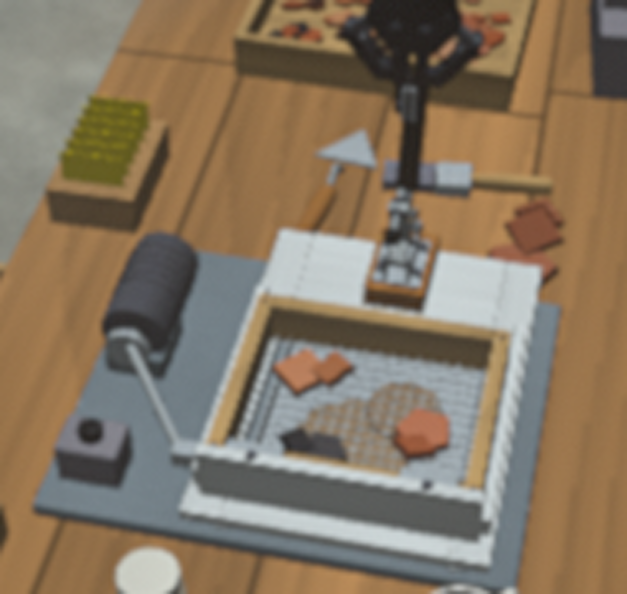

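View pics/scene_6.png

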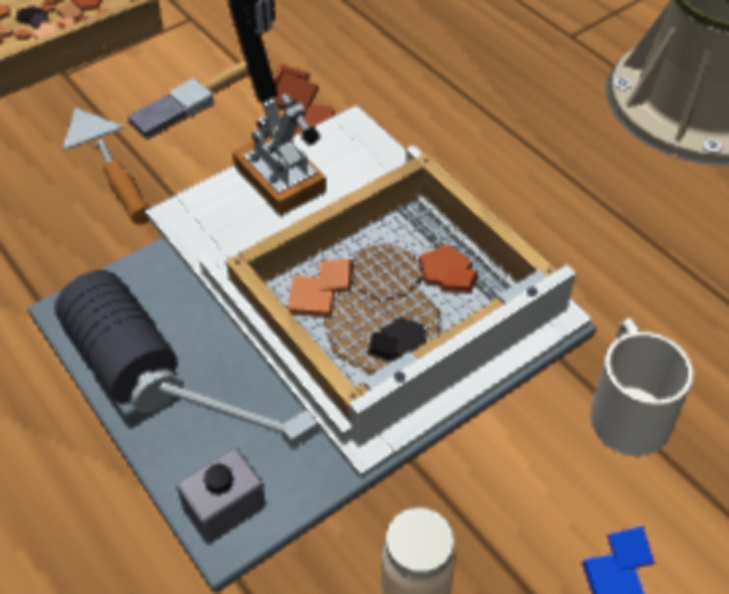

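View pics/wrist_6.png

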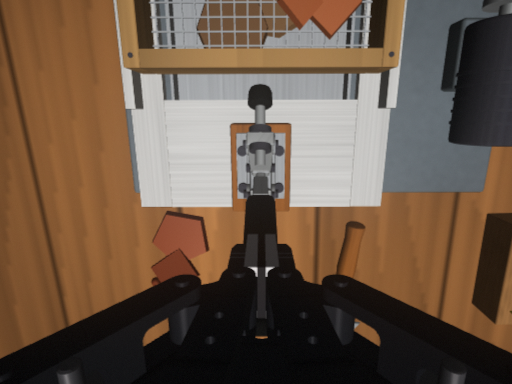

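>>> carry_out:
  motion:
    - {"jaw": -1, "tx": -0.8, "ty": 0, "tz": 0, "wx": 0, "wy": 0, "wz": 0}
    - {"jaw": -1, "tx": -0.7, "ty": 0, "tz": 0, "wx": 0, "wy": 0, "wz": 0}
    - {"jaw": -1, "tx": -0.6, "ty": 0, "tz": 0.1, "wx": 0, "wy": 0, "wz": 0}
    - {"jaw": -1, "tx": -0.6, "ty": 0, "tz": 0.15, "wx": 0, "wy": 0, "wz": 0}
    - {"jaw": -1, "tx": -0.6, "ty": 0, "tz": 0.2, "wx": 0, "wy": 0, "wz": 0}
    - {"jaw": -1, "tx": -0.6, "ty": 0, "tz": 0.2, "wx": 0, "wy": 0, "wz": 0}

```text
clock: 10.25
tcp_pos: [0.5254, -0.1994, 0.428]
orientation: [-0.0, 0.715, 0.699, 0.0]
wrist_force: [0.4, 0.2, -0.9]
finger_gap: 0.0003
```

```bash
python3 snap.py 7 wrist side scene
```

```text
10.4 [ 0.5254 -0.1994  0.4279] [-2.000e-04  7.150e-01  6.991e-01 -1.000e-04] [ 1.1  -0.13  0.01] 5.197995359907049e-05
```

View pics/wrist_7.png

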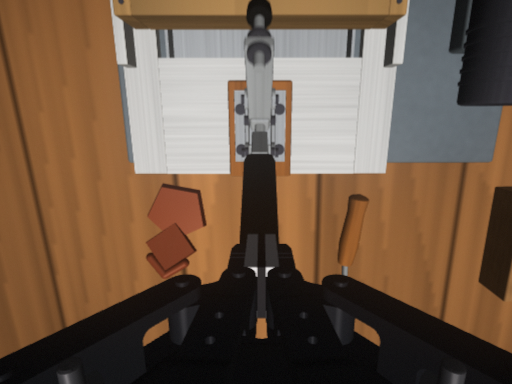

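View pics/scene_7.png

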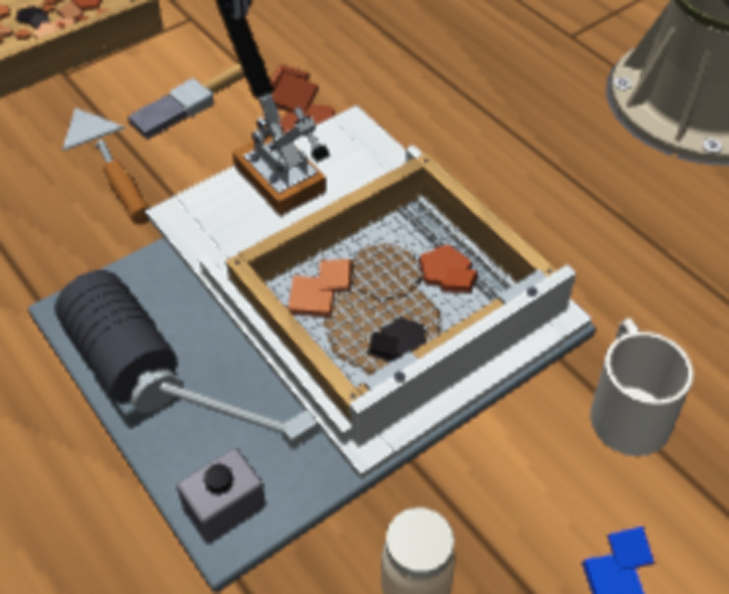

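>>> carry_out:
  motion:
    - {"jaw": -1, "tx": -0.55, "ty": 0, "tz": 0.35, "wx": 0, "wy": 0, "wz": 0}
    - {"jaw": -1, "tx": -0.55, "ty": 0, "tz": 0.35, "wx": 0, "wy": 0, "wz": 0}
    - {"jaw": -1, "tx": -0.5, "ty": 0, "tz": 0.4, "wx": 0, "wy": 0, "wz": 0}
    - {"jaw": -1, "tx": -0.4, "ty": 0, "tz": 0.5, "wx": 0, "wy": 0, "wz": 0}
    - {"jaw": -1, "tx": -0.4, "ty": 0, "tz": 0.5, "wx": 0, "wy": 0, "wz": 0}
    - {"jaw": -1, "tx": -0.4, "ty": 0, "tz": 0.5, "wx": 0, "wy": 0, "wz": 0}

```text
clock: 11.15
tcp_pos: [0.5248, -0.2271, 0.4017]
orientation: [-0.0, 0.715, 0.699, 0.0]
wrist_force: [-0.1, 1.4, -0.3]
finger_gap: 0.0
```

```bash
python3 snap.py 8 wrist side scene
```

```text
11.3 [ 0.5247 -0.2271  0.4016] [-5.000e-04  7.149e-01  6.992e-01 -2.000e-04] [-0.91 -0.3  -0.06] -0.0002588567261628516
```

View pics/wrist_8.png

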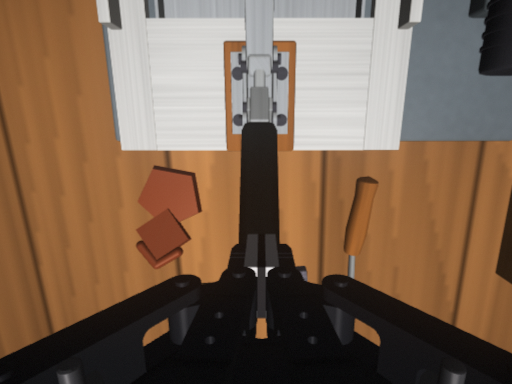

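View pics/scene_8.png

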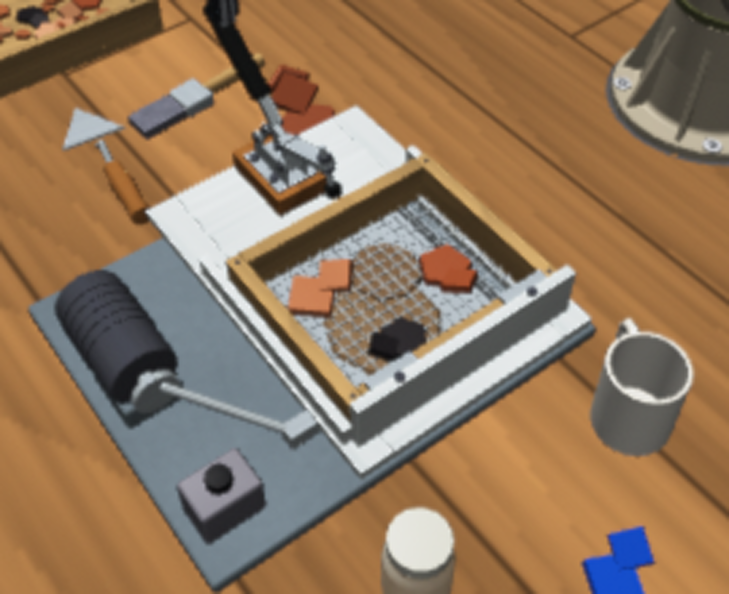

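>>> carry_out:
  motion:
    - {"jaw": -1, "tx": -0.35, "ty": 0, "tz": 0.6, "wx": 0, "wy": 0, "wz": 0}
    - {"jaw": -1, "tx": -0.3, "ty": 0, "tz": 0.6, "wx": 0, "wy": 0, "wz": 0}
    - {"jaw": -1, "tx": -0.3, "ty": 0, "tz": 0.6, "wx": 0, "wy": 0, "wz": 0}
    - {"jaw": -1, "tx": -0.25, "ty": 0, "tz": 0.7, "wx": 0, "wy": 0, "wz": 0}

```text
clock: 11.8
tcp_pos: [0.5247, -0.2393, 0.3772]
orientation: [0.001, 0.715, 0.699, 0.0]
wrist_force: [-0.1, -0.7, 4.4]
finger_gap: -0.0002
```

>>> carry_out:
  motion:
    - {"jaw": -1, "tx": -0.25, "ty": 0, "tz": 0.7, "wx": 0, "wy": 0, "wz": 0}
    - {"jaw": -1, "tx": -0.2, "ty": 0, "tz": 0.7, "wx": 0, "wy": 0, "wz": 0}

```text
clock: 12.05
tcp_pos: [0.5247, -0.2441, 0.3643]
orientation: [0.002, 0.715, 0.699, -0.0]
wrist_force: [-0.9, -0.8, 9.2]
finger_gap: 0.0001
```

```bash
python3 snap.py 9 side scene
```

```text
12.15 [ 0.5247 -0.2442  0.3638] [ 1.300e-03  7.150e-01  6.991e-01 -3.000e-04] [-0.7  -0.63  4.87] -3.2379651696959875e-05
```

View pics/side_9.png

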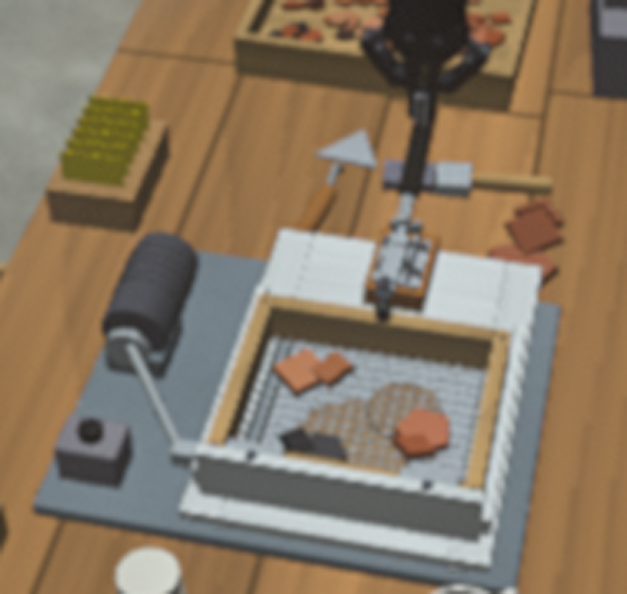

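View pics/scene_9.png

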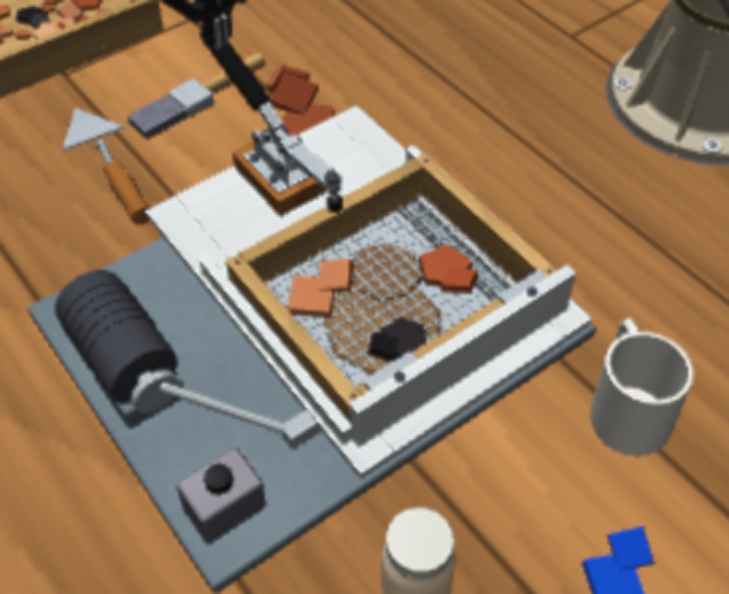

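>>> carry_out:
  motion:
    - {"jaw": -1, "tx": -0.2, "ty": 0, "tz": 0.6, "wx": 0, "wy": 0, "wz": 0}
    - {"jaw": -1, "tx": -0.15, "ty": 0, "tz": 0.6, "wx": 0, "wy": 0, "wz": 0}
    - {"jaw": -1, "tx": -0.1, "ty": 0, "tz": 0.6, "wx": 0, "wy": 0, "wz": 0}

```text
clock: 12.52
tcp_pos: [0.5246, -0.2488, 0.3459]
orientation: [0.002, 0.715, 0.699, -0.0]
wrist_force: [-0.6, -1.9, 2.9]
finger_gap: -0.0002
```

>>> carry_out:
  motion:
    - {"jaw": -1, "tx": -0.1, "ty": 0, "tz": 0.5, "wx": 0, "wy": 0, "wz": 0}
    - {"jaw": -1, "tx": -0.1, "ty": 0, "tz": 0.5, "wx": 0, "wy": 0, "wz": 0}
    - {"jaw": -1, "tx": 0, "ty": 0, "tz": 0, "wx": 0, "wy": 0, "wz": 0}

```text
clock: 12.9
tcp_pos: [0.5241, -0.2497, 0.3341]
orientation: [-0.001, 0.715, 0.699, -0.0]
wrist_force: [1.0, 0.6, -0.4]
finger_gap: -0.0
```

```bash
python3 snap.py 10 side scene
```

```text
13.0 [ 0.5243 -0.2498  0.3349] [-4.000e-04  7.147e-01  6.994e-01  0.000e+00] [-0.12 -0.4  -0.54] 0.0002621954841004998
```

View pics/scene_10.png

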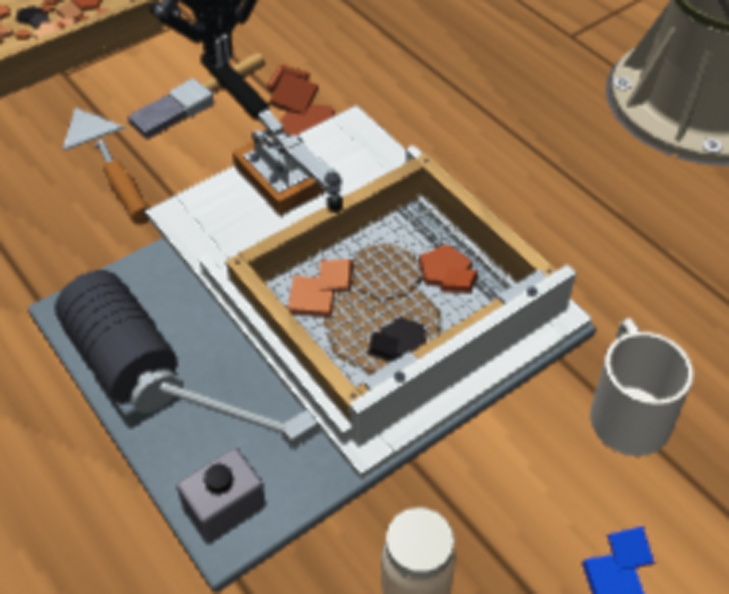

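>>> carry_out:
  motion:
    - {"jaw": -1, "tx": 0, "ty": 0, "tz": 0.3, "wx": 0, "wy": 0, "wz": 0}
    - {"jaw": -1, "tx": 0, "ty": 0, "tz": 0.2, "wx": 0, "wy": 0, "wz": 0}

```text
clock: 13.25
tcp_pos: [0.5244, -0.2499, 0.3301]
orientation: [0.0, 0.715, 0.699, 0.0]
wrist_force: [0.0, -0.2, 0.9]
finger_gap: 0.0002
```

>>> carry_out:
  motion:
    - {"jaw": -1, "tx": 0, "ty": 0, "tz": 0.2, "wx": 0, "wy": 0, "wz": 0}
    - {"jaw": -1, "tx": 0, "ty": 0, "tz": 0, "wx": 0, "wy": 0, "wz": 0}

```text
clock: 13.5
tcp_pos: [0.5244, -0.2499, 0.3288]
orientation: [0.0, 0.715, 0.699, 0.0]
wrist_force: [-0.5, 0.1, 3.4]
finger_gap: 0.0001
```

>>> carry_out:
  motion:
    - {"jaw": -1, "tx": 0, "ty": 0, "tz": -2, "wx": 0, "wy": 0, "wz": 0}
    - {"jaw": -1, "tx": 0, "ty": 0, "tz": -4, "wx": 0, "wy": 0, "wz": 0}
    - {"jaw": -1, "tx": 0, "ty": 0, "tz": -4, "wx": 0, "wy": 0, "wz": 0}
    - {"jaw": -1, "tx": 0, "ty": 0, "tz": -3, "wx": 0, "wy": 0, "wz": 0}
    - {"jaw": -1, "tx": 4, "ty": 0, "tz": 0, "wx": 0, "wy": 0, "wz": 0}
    - {"jaw": -1, "tx": 5, "ty": 0, "tz": 0, "wx": 0, "wy": 0, "wz": 0}
    - {"jaw": -1, "tx": 5, "ty": 0, "tz": 0, "wx": 0, "wy": 0, "wz": 0}
    - {"jaw": -1, "tx": 5, "ty": 0, "tz": 0, "wx": 0, "wy": 0, "wz": 0}
    - {"jaw": -1, "tx": 4, "ty": 0, "tz": 0, "wx": 0, "wy": 0, "wz": 0}
    - {"jaw": -1, "tx": 0, "ty": 0, "tz": 0, "wx": 0, "wy": 0, "wz": 0}
    - {"jaw": -1, "tx": 0, "ty": 0, "tz": 0, "wx": 0, "wy": 0, "wz": 0}

```text
clock: 14.88
tcp_pos: [0.5294, -0.0201, 0.4581]
orientation: [0.0, 0.715, 0.7, -0.0]
wrist_force: [0.4, 0.4, 0.1]
finger_gap: 0.0
```

```bash
python3 snap.py 11 side scene
python3 - <<'E'
from h import *
c=eyes.calibration("wrist");im=eyes.read_camera("wrist")
np.savez("c11.npz",K=c["K"],T=c["camera_from_world"])
cv2.imwrite("pics/wrist_11.png",cv2.resize(im,(800,600),interpolation=cv2.INTER_CUBIC))
a=-.0218;R=np.array([[np.cos(a),-np.sin(a),0],[np.sin(a),np.cos(a),0],[0,0,1]])
for n,s,o in [("side",3.3,(160,100)),("scene",2.7,(120,110))]:
    k=eyes.calibration(n)
    for p in [(0,-274,158),(0,-271,175)]:
        print(n,p,((proj(k,R@(np.array(p)/1e3)+[.5296,-.0035,0])-o)*s).round(1))
E
```

```text
14.975 [ 0.5294 -0.0209  0.4581] [ 0.000e+00  7.152e-01  6.989e-01 -1.000e-04] [ 0.44 -0.04 -0.45] -3.218534538972148e-05
side (0, -274, 158) [424.4 127.3]
side (0, -271, 175) [424.6 115.8]
scene (0, -274, 158) [204.6  48.8]
scene (0, -271, 175) [204.3  37.5]
```

View pics/scene_11.png

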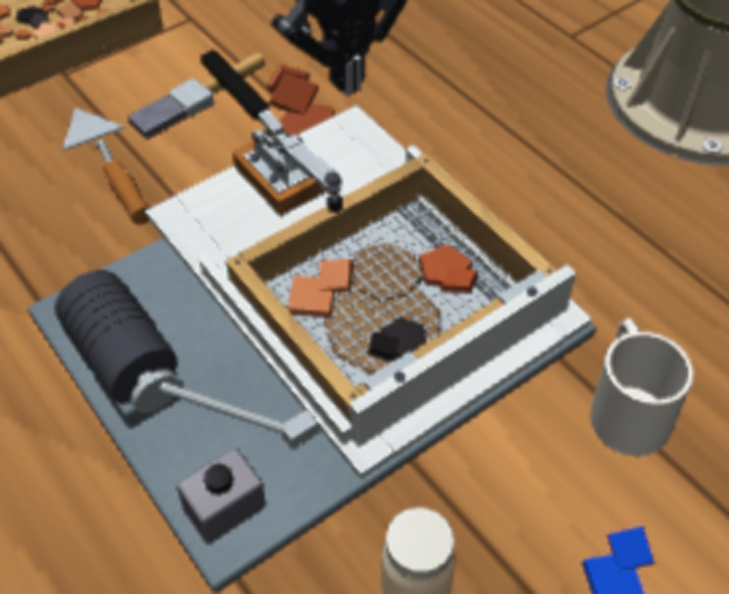

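View pics/side_11.png

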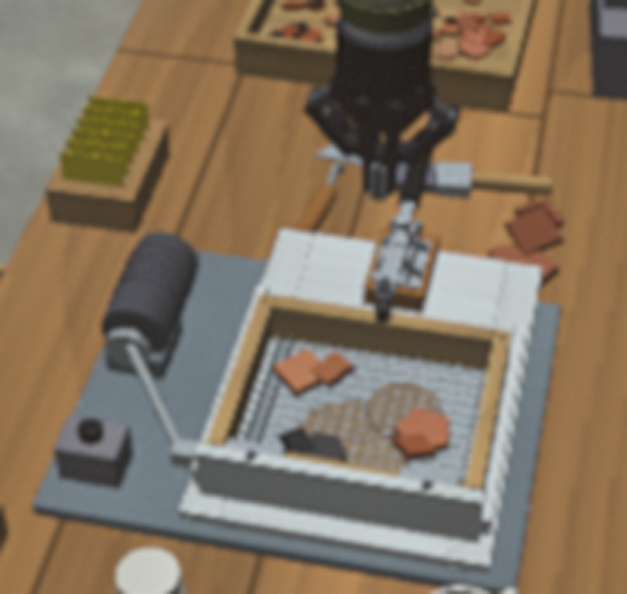

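View pics/wrist_11.png

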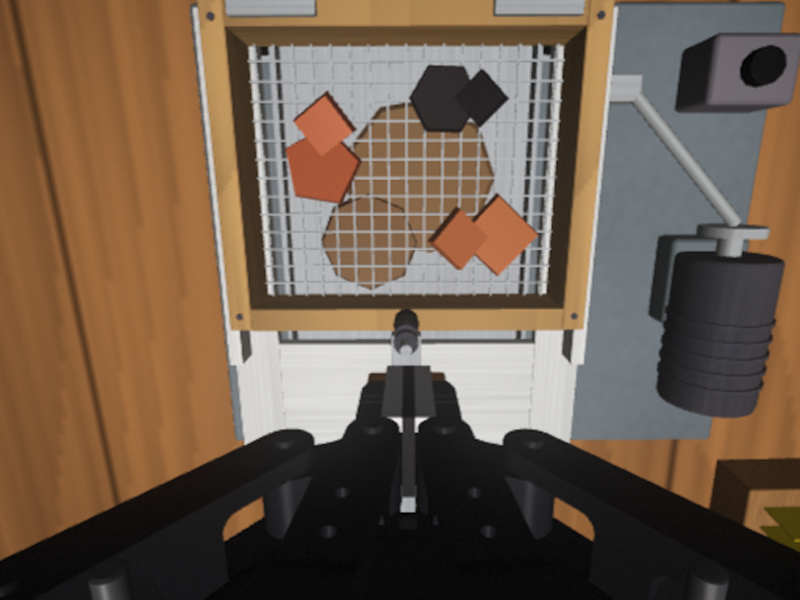

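Run:
```python
from h import *
d=np.load("c11.npz");c={"K":d["K"],"camera_from_world":d["T"]}
for p in [(238.5,317),(574.5,317),(210.5,15.5),(600.5,15.5)]: print(atz(c,np.array(p)/1.5625,.113).round(4))
env.hand_in()
print(get_state()["clock"])
```

```text
[ 0.4152 -0.0416  0.113 ]
[ 0.6414 -0.0468  0.113 ]
[0.4196 0.1392 0.113 ]
[0.6445 0.1339 0.113 ]
the job is handed in; nothing more can be done
the job is handed in; nothing more can be done
```

The tray is home against the end stop, the clamp lever is locked with its foot on the tray's rim, and the job is handed in. The arm took about 15 s of the 45 s allowed.

**Tray:** I pushed its near face with the closed fingertip beside the clamp. I pushed on the +x side first until the force rose to about 13 N. I then pushed on the -x side, which closed a skew of about 2.5 mm, again to about 14 N.

**Lever:** I pushed the grip along its arc past the dead point. The force rose to about 9 N and fell to zero. A light press afterwards was stiff at a height of about 156 mm, which matches the locked stop.

**Last checks:**
- **Home position:** before clamping, the tray's centre measured about 49.7 mm in the shaker's frame (home is 50), square to the end-stop plate within 0.1°. In the last picture its screws had moved by less than 1 mm.
- **Clamp:** the lever is down and the foot stands on the middle of the near rim. The lever's end is about 10 crop pixels (4 in the full image) from the predicted locked spot in the scene picture. The stiff press is the firmer evidence that it locked.
- **Surroundings:** the sherds are still in the tray. The tools and vessels in view look unmoved, and the gripper is clear.

No check failed. One disagreement: the two push contacts gave a tray angle of about 1.5°, while the pictures gave about 1.25°, the same as the end-stop plate. The difference is about 1 mm over the distance between the two pushes, and I took the picture value.

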